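Load the free incubator bay and start it

TASK

Stand the loose rack of eight small tubes in the incubator's free bay, let go of it, and shut that bay's lid fully. Then start that bay: twist the key towards it as far as it will go and let it spring back, never twisting it towards the other bay. Keep the rack upright, and leave the other bay's rack and its open lid, and everything else on the bench, as they are.

Things in the scene. Friction and masses are not known exactly. Their poses are not given: they have to be found in the camera images.
- incubator: white twin-bay incubator, fixed, 360 mm wide. Origin on the bench midway between bays; +x to its back, +y to its left bay (seen from the robot). Deck at z 80 mm, x -75 to 85; wells at x 0, y +90 (left) and -90 (right), 100 (x) by 60 mm (y), floor at z 60. Between them a console 44 mm wide carries the key; its top, centred at x 30, y 0, z 102, slopes 20 degrees to the robot
- pad: thin black rubber pad, 94 x 54 x 3 mm, fixed on the floor of the free well (either one); origin at the centre of its underside, x along the well
- done_rack: white rack 90 x 50 x 42 mm with a row of three wide caps (25 mm, 13 mm high) that stands in the other well. Origin at the centre of its underside
- rack: the rack to load: loose, white, 90 mm (x) by 50 mm (y) by 42 mm, upright on the bench, with two rows of four small caps (13 mm across, to 57 mm above its underside, within 17 mm of its centre line). Origin at the centre of its underside. Once in the well the deck is 17 mm above its underside: grip it higher. 0.2 to 0.35 kg
- lid_left (a joint): clear hood-shaped lid of the left well: 0 shut, about 1.6 rad standing open. Stiff hinge along the incubator's y axis at x 60, z 80 mm in its frame; stays where it is left. Shut, the hood reaches 120 mm forward of the hinge, 76 mm wide, 46 mm high
- lid_right (a joint): the same lid of the right well: 0 shut, about 1.6 rad open
- lid_left_tab (a point): point on the left lid's tab, a grey lip 44 mm wide and 6 mm thick that sticks out 26 mm from the foot of the hood's front wall. It lies on the lip's outer surface (upper side when shut, far side from the robot when open), 132 mm from the hinge, 12 mm from the hood's front wall; x points to the hinge, z out of that surface
- lid_right_tab (a point): the same point on the right lid's tab
- key (a joint): start key, a spring-return twist switch: rests at 0, positive when its pointer end swings to the left bay (counter-clockwise seen from in front), negative to the right. It meets a hard stop near 0.9 rad on either side and springs back when let go (0.15 N m per rad)
- key_grip (a point): grip point on the key's axis, 28 mm above the sloping console. z is the axis, out of the console (leaning 20 degrees from vertical towards the robot); x runs along the bar to its pointer end, marked white (up the slope at rest). Bar 40 mm long, 14 mm thick, from 6 to 32 mm above it, on a disc 42 mm across
- tip_box: bystander: loose tip box with clear top, 84 x 120 x 82 mm; origin at the centre of its underside
- reagent_bottle: bystander: round bottle, 58 mm across, 130 mm tall; origin at the centre of its underside
- beaker: bystander: glass beaker, 72 mm across, 90 mm tall; origin at the centre of its underside
- petri_dishes: bystander: stack of two closed dishes, 90 mm across, 29 mm tall; origin at the centre of its underside
- marker: bystander: marker pen lying down, 150 mm long, 13 mm wide; origin at the centre of its underside
- wash_bottle: bystander: round wash bottle, 70 mm across, 170 mm tall; origin at the centre of its underside
Not all that is in view belongs to the job. What is shaped like the rack but red is not meant.

How it is judged:
By the outcome, as a careful person would: the job done as asked, in the order asked, and still so for the second after the job is handed in, with the robot touching nothing.
It also fails if it takes over 67 s, if anything falls off the work surface, if the arm or the gripper's body presses on something with over 40 N, if the wrist force passes 120 N, or if a joint passes its speed limit or range.

ROBOT

A 6-joint arm with a two-finger parallel gripper is mounted at the origin on the work surface. World frame = base frame: x ahead of the robot, y to its left, z up, the work surface at z = 0. Lengths are in m, angles in degrees, forces in N, time in s.
With the tool pointing down it reaches from about 0.3 to 0.75 m from the base axis. Payload 8.5 kg.
Tool frame: the origin (TCP) lies on the centre line of the jaws, within the pads' length; the fingertips stand 19 mm ahead of it and the grasp point (between the pads) is the TCP (env.tcp_to_tips is the z of the fingertips in the tool frame, in m); z points along the fingers, y is the line along which they close (so a half turn about z gives the same grasp; the last joint's range is limited). The gripper opens to 85 mm and grips with 20 to 120 N. Pads are 22 mm wide; open, the fingers measure 114 mm over their backs; the gripper's body (76 mm by 85 mm) begins 54 mm behind the grasp point. The pads swing forward as they close: fully open they stand 13 mm farther back than shut.
Start: joints at [64.784, 21.807, 74.336, -0, 83.858, -12.336], TCP at [0.123, 0.536, 0.25] pointing down, gripper open.
Joint ranges: [-178.18, 178.18], [-50.72, 133.34], [12.68, 142.11], [-81.47, 261.47], [9.98, 163.14], [-165.26, 165.26]. Speed limits (degrees/s): [136.94, 136.94, 180, 180, 180, 180].

INTERFACE

Orientations are given as a 3x3 rotation matrix whose columns are the frame's x, y, z axes.
In Python, from rig import env gives the robot as it stands.
- The arm moves only by the tool servo_tool, never from a script. Its argument "steps" is a list of rows, each an object of numbers: "tx", "ty", "tz": the shift along the world's x, y, z in cm; "yaw": the turn about the world's z in degrees; "claw": the finger opening in cm, from 0 to 8.54. In form: [{"tx": .., "ty": .., "tz": .., "yaw": .., "claw": ..}, ...]. A call has 1 to 20 rows; each row shifts and turns the commanded pose from where the row before left it; what a row does not reach is not made up. A row lasts 1/10 s, in which the tool goes at most 50 mm and 8.59 degrees, less where a joint would pass 70% of its speed; a pose out of reach is approached as far as the arm can. A call with a gripper value outside its range is refused whole. The fingers move at their own pace and stop on an object; "newtons" is the grip in N (left out, the last holds). Time passes only in rows, so rows that do not move let the fingers close. It gives the time, the measured TCP pose, the force, the opening and the grip force at its end, in the units of the state.
- env.observe(): the state, without advancing time (a new reading comes with each control period).
- env.get_image(name): name is "side" or "top"; returns (picture, depth): 384x512x3 uint8, red, green, blue; 384x512 float32, m along the optical axis (not along the pixel's ray), 0 where there is no reading.
- env.camera_model(name): a dict with "fovy" (degrees; the focal length in pixels is half the picture's height over the tangent of half this angle, whatever the lens; pixels are square), "cx", "cy" (the principal point, pixels), "T" (4x4, takes a point from camera to world coordinates). Camera axes: x right, y down, z forward; pixel columns grow to the right and rows downward; lengths in m; the calibration is good to about 2 mm. A picture is of the moment at which its call begins. camera_model takes no time and is no camera call.
- env.close_job(): hands the job in; it is judged then, once.
The state is a dict: "time_s": time; "q": joint angles; "qvel": joint speeds; "joint_efforts": joint torques, N m; "position": TCP position; "tool_rot": TCP orientation; "ft_force": force on the tool from outside, world axes, zero at the start; "wrist_torque": the same for the moment, N m; "grip_width": finger opening in m; "gripper_force": force on a finger pad.
Only numpy, scipy, OpenCV 4.12 (cv2) and the standard library are available. Lean on these libraries where they do the work, as an engineer would, in place of code of your own. Each camera call takes 0.05 s, during which the arm holds its last target. There are 200 camera calls.

## Working session

There is one attempt and no reset: what is moved stays moved. The work goes in short steps, Python scripts to look and compute and a tool call to move; the robot and the scene stay as the last step left them, time stands still between calls to the robot, and variables do not carry over. Pictures are saved under pics/ and viewed, at most 10 in all, crops included, and the job is handed in when it is done.

Besides the shell and the picture viewer there is one more tool, called after "Emit:" by a JSON object that holds its "fn" and its "kwargs", one argument or row to a line. servo_tool: Moves the arm, as the interface text tells. Its arguments: {"type":"object","properties":{"steps":{"type":"array"},"newtons":{"type":"number"}},"required":["steps"]}

```bash
ls; mkdir -p pics
cat > h.py <<'E'
import numpy as np, cv2
from rig import env
def snap(n,tag):
    im,d=env.get_image(n); np.savez(f'pics/{tag}.npz',im=im,d=d); cv2.imwrite(f'pics/{tag}.png',im[:,:,::-1]); return im,d
def world(n,d):
    c=env.camera_model(n); f=d.shape[0]/2/np.tan(np.radians(c['fovy']/2))
    v,u=np.mgrid[:d.shape[0],:d.shape[1]]
    P=np.stack([(u-c['cx'])*d/f,(v-c['cy'])*d/f,d,np.ones_like(d)],-1)
    return (P@np.array(c['T']).T)[...,:3]
E
python3 - <<'E'
from h import *
for n in('top','side'):
    im,d=snap(n,n+'0'); c=env.camera_model(n); print(n,c['fovy'],c['cx'],c['cy'],np.round(c['T'],3).tolist())
    cv2.imwrite(f'pics/{n}0b.png',cv2.resize(im[:,:,::-1],(800,600),interpolation=cv2.INTER_CUBIC))
print(env.observe())
E
```

```text
pics
top 54.865824293430435 250.50100928249472 186.46186714889075 [[0.024, -0.978, 0.209, 0.314], [-1.0, -0.024, -0.0, -0.017], [0.005, -0.209, -0.978, 1.11], [0.0, 0.0, 0.0, 1.0]]
side 53.49157745768085 255.33637426827252 193.8959260780505 [[0.976, -0.11, 0.188, 0.296], [-0.218, -0.489, 0.845, -1.059], [-0.001, -0.865, -0.501, 0.736], [0.0, 0.0, 0.0, 1.0]]
{'time_s': 0.1, 'q': array([ 6.47828838e+01,  2.18374869e+01,  7.43804175e+01,  7.63274396e-04,
        8.38592132e+01, -1.23333923e+01]), 'qvel': array([ 0.01654238, -0.05541909, -0.07456772, -0.12668856,  0.05446499,
        0.00867161]), 'joint_efforts': array([ 4.09527391e-03, -4.49218369e+01, -2.31656903e+01, -1.28839033e-04,
        3.53875264e-03, -2.15399615e-05]), 'position': array([0.12250367, 0.53592873, 0.24977012]), 'tool_rot': array([[-9.74824166e-01,  2.22974219e-01, -5.85427362e-04],
       [ 2.22974785e-01,  9.74823459e-01, -1.21204396e-03],
       [ 3.00433771e-04, -1.31206528e-03, -9.99999094e-01]]), 'ft_force': array([ 0.62556302, -0.52269304, -0.12161819]), 'wrist_torque': array([-0.0332121 , -0.02810461, -0.03384431]), 'gripper_force': 0.0, 'grip_width': 0.08524825709381482}
```

View pics/top0b.png

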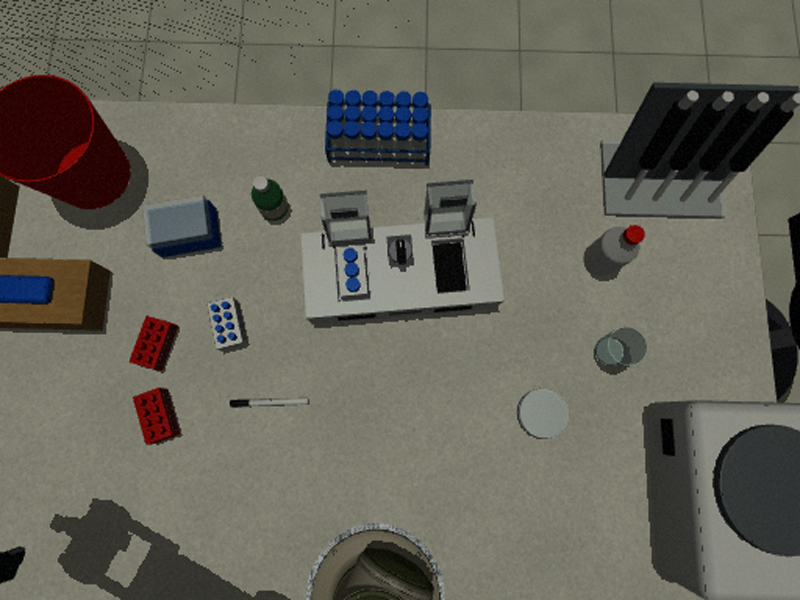

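View pics/side0b.png

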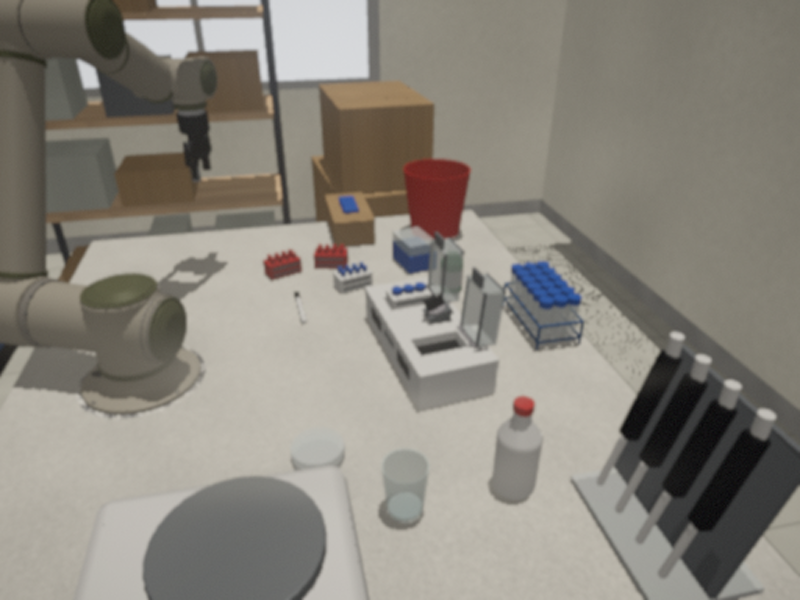

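The candidates for the rack in the top view (800x600) are white with 2x4 blue caps at (226,324), red at (155,343) and (155,415), and white with three caps at (351,272), which is the done_rack in the left well. The white one at (226,324) fits the description. The free bay is the right one, with its black pad at (450,266). I'll confirm in a crop and measure from the depth.

Run:
```python
from h import *
z=np.load('pics/top0.npz'); im,d=z['im'],z['d']; P=world('top',d)
a=im[180:235,120:170,::-1]; b=im[110:210,185:325,::-1]
A=cv2.resize(a,(300,330),interpolation=cv2.INTER_CUBIC);B=cv2.resize(b,(490,350),interpolation=cv2.INTER_CUBIC)
o=np.zeros((350,800,3),np.uint8);o[:330,:300]=A;o[:,305:795]=B;cv2.imwrite('pics/crop1.png',o)
def rect(mask,name):
    q=P[mask]; r=cv2.minAreaRect(q[:,:2].astype(np.float32)); print(name,mask.sum(),np.round(q.mean(0),4),np.round(q[:,2].min(),3),'rect',r)
v,u=np.mgrid[:384,:512]
m=(u>128)&(u<160)&(v>185)&(v<228)&(P[...,2]>.033)
rect(m,'rack all'); rect(m&(P[...,2]<.047),'rack top'); rect(m&(P[...,2]>.05),'caps')
mi=(u>185)&(u<325)&(v>110)&(v<210)
rect(mi&(abs(P[...,2]-.08)<.008),'deck')
rect(mi&(P[...,2]<.072)&(P[...,2]>.05)&(u>270)&(u<302)&(v>150),'pad')
q=P[m];print(np.histogram(q[:,2],12))
c=mi&(abs(P[...,2]-.08)<.008)
for y0 in range(138,206,6): print(y0,''.join('%4d'%(1000*P[y0,x,2]) for x in range(190,325,6)))
```

```text
rack all 561 [0.4732 0.2877 0.0544] 0.033 rect ((0.390613853931427, 0.170582115650177), (0.3952226936817169, 0.09206731617450714), 54.79673767089844)
rack top 380 [0.4738 0.2892 0.0426] 0.033 rect ((0.47579556703567505, 0.292601615190506), (0.08985484391450882, 0.05179800093173981), 16.347824096679688)
caps 149 [0.4715 0.2832 0.0857] 0.05 rect ((0.39166420698165894, 0.16165348887443542), (0.3847196698188782, 0.0648333802819252), 57.07209396362305)
deck 5304 [ 0.581  -0.0329  0.0822] 0.072 rect ((0.5916424989700317, -0.03242151439189911), (0.181684210896492, 0.36062052845954895), 6.529258728027344)
pad 711 [ 0.5836 -0.1246  0.0649] 0.051 rect ((0.5728079080581665, -0.113867849111557), (0.12783309817314148, 0.0870179682970047), 6.732001781463623)
(array([557,   0,   0,   0,   0,   0,   0,   0,   0,   0,   0,   4]), array([0.03326917, 0.12303034, 0.21279151, 0.30255268, 0.39231385,
       0.48207502, 0.57183618, 0.66159735, 0.75135852, 0.84111969,
       0.93088086, 1.02064203, 1.1104032 ]))
138    6   0   0 200 216 209 204 202   0   0   1   5  -1   0 1661110  86  86 120   5   3  -1   5
[... 367 characters left out ...]
2  84  80  80  81   3
168    1  85  82  80  83 102 118 104  80  83  96  95  93  84  81  68  64  67  81  79  83  84   6
174   -2  83  83  83  83 102 116 100  80  81  80  79  79  82  84  66  64  64  70  80  81  82   1
180   -1  82  86  83  83 103 115 103  86  80  85  83  82  83  81  66  63  65  62  80  78  83   1
186    0  80  83  78  83 102 110 105  81  82  79  79  79  78  83  61  65  65  85  84  83  81   1
192    0  80  79  81  81  60  82  82  79  79  80  81  82  80  83  82  80  81  82  78  87  851110
198    4  79  83  83  78  77  81  82  81  78  83  80  73  62  56  53  48  39  20  13   0   3   6
204    2  65  57  50  41  42  22  14   2   0   0   0   3   2   1   2   3   0   2   2   4   1   1
```

View pics/crop1.png

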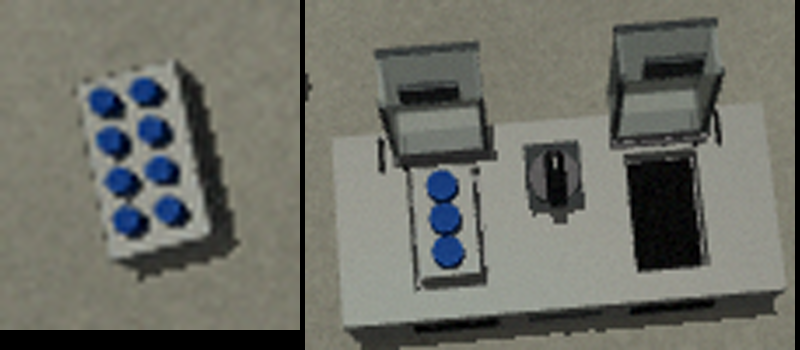

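The crop shows the white rack with two rows of four blue caps, corners near (80,85), (178,62), (212,232), (112,258). The right bay is empty and its lid is open. Next I'll fit the poses precisely.

```bash
cat >> h.py <<'E'
def ray(n,uv,z):
    c=env.camera_model(n); f=192/np.tan(np.radians(c['fovy']/2)); T=np.array(c['T'])
    uv=np.atleast_2d(uv).astype(float); r=np.c_[(uv[:,0]-c['cx'])/f,(uv[:,1]-c['cy'])/f,np.ones(len(uv))]@T[:3,:3].T
    return T[:3,3]+r*((z-T[2,3])/r[:,2])[:,None]
def fit(model,meas): # 2d rigid
    a=model-model.mean(0); b=meas[:,:2]-meas[:,:2].mean(0)
    t=np.arctan2((a[:,0]*b[:,1]-a[:,1]*b[:,0]).sum(),(a*b).sum()); R=np.array([[np.cos(t),-np.sin(t)],[np.sin(t),np.cos(t)]])
    p=meas[:,:2].mean(0)-R@model.mean(0); return p,np.degrees(t),1000*(meas[:,:2]-(p+model@R.T))
def inv(X,Y,s,u0,v0,x0=0): return np.c_[(np.array(X)-x0+.5)/s-.5+u0,(np.array(Y)+.5)/s-.5+v0]
E
python3 - <<'E'
from h import *
z=np.load('pics/top0.npz'); im=z['im']
c=inv([80,178,212,112],[85,62,232,258],6,120,180)
print('rack',fit(np.array([[45,25],[45,-25],[-45,-25],[-45,25]])/1000,ray('top',c,.042)))
c=inv([345,785,333,762],[327,290,140,103],3.5,185,110,305)
print('inc',fit(np.array([[-75,180],[-75,-180],[85,180],[85,-180]])/1000,ray('top',c,.08)))
# blue caps
h=cv2.cvtColor(im,cv2.COLOR_RGB2HSV); m=((h[...,0]>105)&(h[...,0]<128)&(h[...,1]>150)&(h[...,2]>50)).astype(np.uint8)
n,_,st,ce=cv2.connectedComponentsWithStats(m)
k=[i for i in range(1,n) if 120<ce[i][0]<160 and 180<ce[i][1]<230 and st[i,4]>5]
w=ray('top',ce[k],.055); print('caps',len(k),[st[i,4] for i in k],w.mean(0)); 
e=np.linalg.eigh(np.cov(w[:,:2].T))[1][:,1]; print(np.degrees(np.arctan2(e[1],e[0]))%180)
k=[i for i in range(1,n) if 195<ce[i][0]<240 and 145<ce[i][1]<195 and st[i,4]>5]
print('done caps',np.round(ray('top',ce[k],.060+.054),4).tolist(), ce[k])
print(env.tcp_to_tips)
E
```

```text
rack (array([0.47661478, 0.29177231]), np.float64(15.478620468013274), array([[-1.16228329, -1.08864979],
       [-1.84467752,  0.15816383],
       [ 1.69528282,  1.01695421],
       [ 1.31167799, -0.08646825]]))
inc (array([ 0.57652814, -0.03491433]), np.float64(6.449668481228373), array([[ 1.04502759, -1.07330245],
       [-0.1613117 ,  1.4475505 ],
       [-0.98880126, -0.50268318],
       [ 0.10508537,  0.12843513]]))
caps 8 [np.int32(12), np.int32(14), np.int32(14), np.int32(13), np.int32(14), np.int32(12), np.int32(14), np.int32(14)] [0.47654246 0.29331721 0.055     ]
16.42237061603896
done caps [[0.5933, 0.0588, 0.114], [0.5534, 0.0537, 0.114]] [[223.64285714 162.67857143]
 [224.8974359  176.58974359]]
0.019
```

Emit:
{"fn": "servo_tool", "kwargs": {
  "steps": [
    {"tx": 2.5, "ty": -1.7, "yaw": 2.1, "claw": 8.5},
    {"tx": 2.5, "ty": -1.7, "yaw": 2.1},
    {"tx": 2.5, "ty": -1.7, "yaw": 2.1},
    {"tx": 2.5, "ty": -1.7, "yaw": 2.1},
    {"tx": 2.5, "ty": -1.7, "yaw": 2.1},
    {"tx": 2.5, "ty": -1.7, "yaw": 2.1},
    {"tx": 2.5, "ty": -1.7, "yaw": 2.1},
    {"tx": 2.5, "ty": -1.7, "yaw": 2.1},
    {"tx": 2.5, "ty": -1.7, "yaw": 2.1},
    {"tx": 2.5, "ty": -1.7, "yaw": 2.1},
    {"tx": 2.5, "ty": -1.7, "yaw": 2.1},
    {"tx": 2.5, "ty": -1.7, "yaw": 2.1},
    {"tx": 2.5, "ty": -1.7, "yaw": 2.1},
    {"tx": 2.9, "ty": -2.25, "yaw": 1.6},
    {"tz": -3},
    {"tz": -3},
    {"tz": -3},
    {"tz": -2},
    {},
    {}
  ],
  "newtons": 40
}}

```text
invalid input at $.steps[0]: expected keys tx, ty, tz, yaw, claw
```

Emit:
{"fn": "servo_tool", "kwargs": {
  "steps": [
    {"tx": 2.5, "ty": -1.7, "tz": 0, "yaw": 2.1, "claw": 8.5},
    {"tx": 2.5, "ty": -1.7, "tz": 0, "yaw": 2.1, "claw": 8.5},
    {"tx": 2.5, "ty": -1.7, "tz": 0, "yaw": 2.1, "claw": 8.5},
    {"tx": 2.5, "ty": -1.7, "tz": 0, "yaw": 2.1, "claw": 8.5},
    {"tx": 2.5, "ty": -1.7, "tz": 0, "yaw": 2.1, "claw": 8.5},
    {"tx": 2.5, "ty": -1.7, "tz": 0, "yaw": 2.1, "claw": 8.5},
    {"tx": 2.5, "ty": -1.7, "tz": 0, "yaw": 2.1, "claw": 8.5},
    {"tx": 2.5, "ty": -1.7, "tz": 0, "yaw": 2.1, "claw": 8.5},
    {"tx": 2.5, "ty": -1.7, "tz": 0, "yaw": 2.1, "claw": 8.5},
    {"tx": 2.5, "ty": -1.7, "tz": 0, "yaw": 2.1, "claw": 8.5},
    {"tx": 2.5, "ty": -1.7, "tz": 0, "yaw": 2.1, "claw": 8.5},
    {"tx": 2.5, "ty": -1.7, "tz": 0, "yaw": 2.1, "claw": 8.5},
    {"tx": 2.5, "ty": -1.7, "tz": 0, "yaw": 2.1, "claw": 8.5},
    {"tx": 2.9, "ty": -2.25, "tz": 0, "yaw": 1.6, "claw": 8.5},
    {"tx": 0, "ty": 0, "tz": -3, "yaw": 0, "claw": 8.5},
    {"tx": 0, "ty": 0, "tz": -3, "yaw": 0, "claw": 8.5},
    {"tx": 0, "ty": 0, "tz": -3, "yaw": 0, "claw": 8.5},
    {"tx": 0, "ty": 0, "tz": -2, "yaw": 0, "claw": 8.5},
    {"tx": 0, "ty": 0, "tz": 0, "yaw": 0, "claw": 8.5},
    {"tx": 0, "ty": 0, "tz": 0, "yaw": 0, "claw": 8.5}
  ],
  "newtons": 40
}}

```text
time_s: 2.1
position: [0.4768, 0.2927, 0.1407]
tool_rot: [[-0.961, -0.276, -0.0], [-0.276, 0.961, 0.0], [0.0, 0.0, -1.0]]
ft_force: [0.2, 0.8, 0.4]
grip_width: 0.0849
gripper_force: 0.0
```

Emit:
{"fn": "servo_tool", "kwargs": {
  "steps": [
    {"tx": 0, "ty": 0, "tz": -3, "yaw": 0, "claw": 8.5},
    {"tx": 0, "ty": 0, "tz": -3, "yaw": 0, "claw": 8.5},
    {"tx": 0, "ty": 0, "tz": -2, "yaw": 0, "claw": 8.5},
    {"tx": 0, "ty": 0, "tz": -1, "yaw": 0, "claw": 8.5},
    {"tx": 0, "ty": 0, "tz": -0.7, "yaw": 0, "claw": 8.5},
    {"tx": 0, "ty": 0, "tz": 0, "yaw": 0, "claw": 8.5},
    {"tx": 0, "ty": 0, "tz": 0, "yaw": 0, "claw": 6.5},
    {"tx": 0, "ty": 0, "tz": 0, "yaw": 0, "claw": 5.5},
    {"tx": 0, "ty": 0, "tz": 0, "yaw": 0, "claw": 4.5},
    {"tx": 0, "ty": 0, "tz": 0, "yaw": 0, "claw": 4.0},
    {"tx": 0, "ty": 0, "tz": 0, "yaw": 0, "claw": 4.0},
    {"tx": 0, "ty": 0, "tz": 0, "yaw": 0, "claw": 4.0},
    {"tx": 0, "ty": 0, "tz": 0, "yaw": 0, "claw": 4.0}
  ],
  "newtons": 40
}}

```text
time_s: 3.4
position: [0.477, 0.293, 0.0445]
tool_rot: [[-0.961, -0.276, 0.002], [-0.276, 0.961, 0.001], [-0.002, 0.0, -1.0]]
ft_force: [-0.9, 0.6, 6.1]
grip_width: 0.0487
gripper_force: 42.0
```

Emit:
{"fn": "servo_tool", "kwargs": {
  "steps": [
    {"tx": 0, "ty": 0, "tz": 1, "yaw": 0, "claw": 4},
    {"tx": 0, "ty": 0, "tz": 2, "yaw": 0, "claw": 4},
    {"tx": 0, "ty": 0, "tz": 3, "yaw": 0, "claw": 4},
    {"tx": 0, "ty": 0, "tz": 4, "yaw": 0, "claw": 4},
    {"tx": 0, "ty": 0, "tz": 4, "yaw": 0, "claw": 4},
    {"tx": 0, "ty": -1, "tz": 4, "yaw": 0, "claw": 4},
    {"tx": 0, "ty": -3, "tz": 2.5, "yaw": -1, "claw": 4},
    {"tx": 0.5, "ty": -3, "tz": 0, "yaw": -1, "claw": 4},
    {"tx": 0.5, "ty": -3, "tz": 0, "yaw": -1, "claw": 4},
    {"tx": 0.5, "ty": -3, "tz": 0, "yaw": -1, "claw": 4},
    {"tx": 0.5, "ty": -4, "tz": 0, "yaw": -1, "claw": 4},
    {"tx": 0.5, "ty": -4, "tz": 0, "yaw": -1, "claw": 4},
    {"tx": 0.5, "ty": -4, "tz": 0, "yaw": -1, "claw": 4},
    {"tx": 0.5, "ty": -4, "tz": 0, "yaw": -1, "claw": 4},
    {"tx": 1, "ty": -4, "tz": 0, "yaw": -1, "claw": 4},
    {"tx": 2, "ty": -4, "tz": 0, "yaw": -0.5, "claw": 4},
    {"tx": 2, "ty": -3, "tz": 0, "yaw": 0, "claw": 4},
    {"tx": 2.5, "ty": -1.7, "tz": 0, "yaw": 0, "claw": 4},
    {"tx": 0, "ty": 0, "tz": 0, "yaw": 0, "claw": 4},
    {"tx": 0, "ty": 0, "tz": 0, "yaw": 0, "claw": 4}
  ]
}}

```text
time_s: 5.4
position: [0.5862, -0.1244, 0.248]
tool_rot: [[-0.994, -0.113, -0.001], [-0.113, 0.994, 0.001], [0.001, 0.001, -1.0]]
ft_force: [0.1, -0.1, -3.0]
grip_width: 0.0489
gripper_force: 42.8
```

Run:
```python
from h import *
o=env.observe();print(o['position'],o['grip_width'],o['gripper_force'])
a,_=snap('side','s1');b,d=snap('top','t1')
A=cv2.resize(a[110:270,210:370,::-1],(400,400),interpolation=cv2.INTER_CUBIC);B=cv2.resize(b[70:230,215:375,::-1],(400,400),interpolation=cv2.INTER_CUBIC)
cv2.imwrite('pics/c2.png',np.hstack([A,B]))
```

```text
[ 0.58624048 -0.12442746  0.24800712] 0.0488620743637569 42.833558320999146
```

View pics/c2.png

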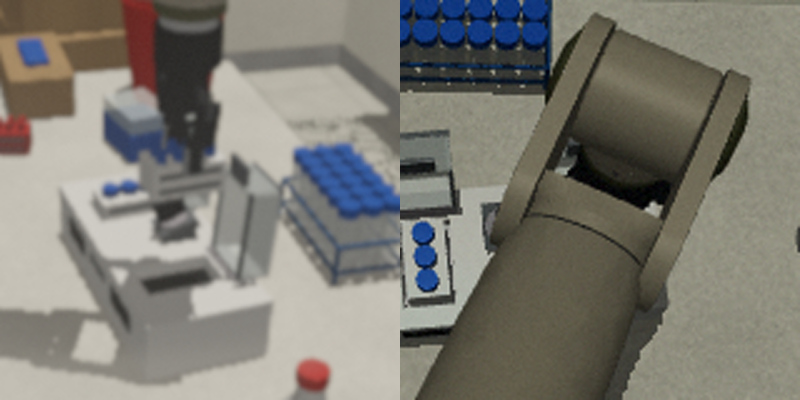

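Side view: the rack is held upright at about (185,175), clear of the open lid. The arm hides the bay from above. I'll lower it to just above the deck and check with the side camera.

Emit:
{"fn": "servo_tool", "kwargs": {
  "steps": [
    {"tx": 0, "ty": 0, "tz": -3, "yaw": 0, "claw": 4},
    {"tx": 0, "ty": 0, "tz": -3, "yaw": 0, "claw": 4},
    {"tx": 0, "ty": 0, "tz": -3, "yaw": 0, "claw": 4},
    {"tx": 0, "ty": 0, "tz": -1.8, "yaw": 0, "claw": 4},
    {"tx": 0, "ty": 0, "tz": 0, "yaw": 0, "claw": 4},
    {"tx": 0, "ty": 0, "tz": 0, "yaw": 0, "claw": 4}
  ]
}}

```text
time_s: 6.1
position: [0.5867, -0.124, 0.1414]
tool_rot: [[-0.993, -0.114, 0.001], [-0.114, 0.993, -0.0], [-0.001, -0.0, -1.0]]
ft_force: [-0.2, 0.9, -3.0]
grip_width: 0.0489
gripper_force: 42.8
```

Run:
```python
from h import *
a,d=snap('side','s2')
B=cv2.resize(a[160:270,240:350,::-1],(600,600),interpolation=cv2.INTER_CUBIC)
# overlay predicted rack outline bottom & well
p=np.array([.5765,-.035]);t=np.radians(6.5);R=np.array([[np.cos(t),-np.sin(t)],[np.sin(t),np.cos(t)]])
c=env.camera_model('side');T=np.linalg.inv(np.array(c['T']));f=192/np.tan(np.radians(c['fovy']/2))
def proj(xy,z):
    q=np.c_[xy@R.T+p,np.full(len(xy),z),np.ones(len(xy))]@T.T
    uv=np.c_[q[:,0]/q[:,2]*f+c['cx'],q[:,1]/q[:,2]*f+c['cy']]
    return np.int32((uv-[240,160]+.5)*600/110-.5)
def box(cx,cy,hx,hy): return np.array([[cx+hx,cy+hy],[cx+hx,cy-hy],[cx-hx,cy-hy],[cx-hx,cy+hy]])
for b,z,col in((box(0,-.09,.05,.03),.08,(0,0,255)),(box(.005,0,.08,.18),.08,(0,255,0)),(box(0,-.09,.045,.025),.0882+.042,(255,0,255))):
    cv2.polylines(B,[proj(b,z)],True,col,1)
cv2.imwrite('pics/c3.png',B)
```

```text
(no output)
```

View pics/c3.png

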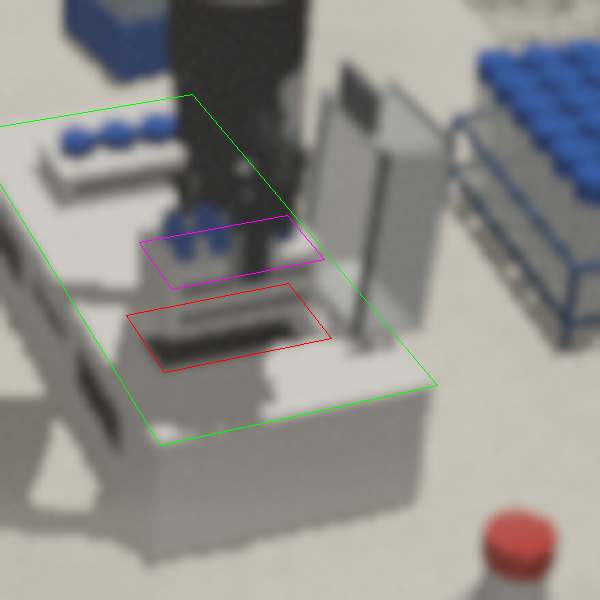

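The overlay matches the deck within about 2 mm: predicted near corner (437,384), actual about (435,382). The rack sits above the well, so I'll lower it gently and watch the force.

Emit:
{"fn": "servo_tool", "kwargs": {
  "steps": [
    {"tx": 0, "ty": 0, "tz": -1, "yaw": 0, "claw": 4},
    {"tx": 0, "ty": 0, "tz": -0.5, "yaw": 0, "claw": 4},
    {"tx": 0, "ty": 0, "tz": -0.5, "yaw": 0, "claw": 4},
    {"tx": 0, "ty": 0, "tz": -0.4, "yaw": 0, "claw": 4},
    {"tx": 0, "ty": 0, "tz": 0, "yaw": 0, "claw": 4},
    {"tx": 0, "ty": 0, "tz": 0, "yaw": 0, "claw": 4}
  ]
}}

```text
time_s: 6.75
position: [0.5867, -0.1244, 0.1163]
tool_rot: [[-0.994, -0.114, 0.0], [-0.114, 0.994, -0.0], [-0.0, -0.0, -1.0]]
ft_force: [0.3, -0.1, -2.1]
grip_width: 0.0493
gripper_force: 42.8
```

Emit:
{"fn": "servo_tool", "kwargs": {
  "steps": [
    {"tx": 0, "ty": 0, "tz": -0.3, "yaw": 0, "claw": 4},
    {"tx": 0, "ty": 0, "tz": -0.3, "yaw": 0, "claw": 4},
    {"tx": 0, "ty": 0, "tz": -0.2, "yaw": 0, "claw": 4},
    {"tx": 0, "ty": 0, "tz": 0, "yaw": 0, "claw": 4},
    {"tx": 0, "ty": 0, "tz": 0, "yaw": 0, "claw": 4}
  ]
}}

```text
time_s: 7.25
position: [0.5866, -0.1244, 0.1083]
tool_rot: [[-0.994, -0.114, -0.0], [-0.114, 0.994, 0.0], [0.0, 0.0, -1.0]]
ft_force: [-0.4, -1.6, -3.2]
grip_width: 0.0489
gripper_force: 42.8
```

Emit:
{"fn": "servo_tool", "kwargs": {
  "steps": [
    {"tx": 0, "ty": 0, "tz": -0.1, "yaw": 0, "claw": 4},
    {"tx": 0, "ty": 0, "tz": -0.1, "yaw": 0, "claw": 4},
    {"tx": 0, "ty": 0, "tz": 0, "yaw": 0, "claw": 4},
    {"tx": 0, "ty": 0, "tz": 0, "yaw": 0, "claw": 4}
  ]
}}

```text
time_s: 7.65
position: [0.5867, -0.1244, 0.1075]
tool_rot: [[-0.994, -0.114, 0.001], [-0.114, 0.994, -0.0], [-0.001, -0.001, -1.0]]
ft_force: [-3.7, 0.2, 5.7]
grip_width: 0.049
gripper_force: 43.8
```

Contact came at the expected pad height, so I'll let go and lift away.

Emit:
{"fn": "servo_tool", "kwargs": {
  "steps": [
    {"tx": 0, "ty": 0, "tz": 0, "yaw": 0, "claw": 5.2},
    {"tx": 0, "ty": 0, "tz": 0, "yaw": 0, "claw": 6},
    {"tx": 0, "ty": 0, "tz": 0, "yaw": 0, "claw": 7},
    {"tx": 0, "ty": 0, "tz": 0, "yaw": 0, "claw": 7},
    {"tx": 0, "ty": 0, "tz": 0, "yaw": 0, "claw": 7},
    {"tx": 0, "ty": 0, "tz": 1, "yaw": 0, "claw": 7},
    {"tx": 0, "ty": 0, "tz": 2, "yaw": 0, "claw": 7},
    {"tx": 0, "ty": 0, "tz": 4, "yaw": 0, "claw": 7},
    {"tx": 0, "ty": 0, "tz": 4, "yaw": 0, "claw": 7},
    {"tx": 0, "ty": 0, "tz": 4, "yaw": 0, "claw": 7},
    {"tx": -2, "ty": -4, "tz": 3, "yaw": 0, "claw": 4},
    {"tx": -2, "ty": -5, "tz": 1, "yaw": 0, "claw": 2},
    {"tx": -2, "ty": -5, "tz": 0, "yaw": 0, "claw": 0},
    {"tx": -2, "ty": -5, "tz": 0, "yaw": 0, "claw": 0},
    {"tx": 0, "ty": 0, "tz": 0, "yaw": 0, "claw": 0},
    {"tx": 0, "ty": 0, "tz": 0, "yaw": 0, "claw": 0}
  ]
}}

```text
time_s: 9.25
position: [0.5121, -0.3008, 0.2938]
tool_rot: [[-0.994, -0.111, 0.0], [-0.111, 0.994, 0.0], [-0.0, 0.0, -1.0]]
ft_force: [-0.1, -0.1, -0.5]
grip_width: 0.0
gripper_force: 0.0
```

Run:
```python
from h import *
a,_=snap('side','s3');b,d=snap('top','t3')
A=cv2.resize(a[140:270,230:360,::-1],(300,300),interpolation=cv2.INTER_CUBIC);B=cv2.resize(b[100:210,185:325,::-1],(500,393),interpolation=cv2.INTER_CUBIC)
o=np.zeros((393,800,3),np.uint8);o[:300,:300]=A;o[:,300:]=B
cv2.imwrite('pics/c4.png',o)
P=world('top',d);v,u=np.mgrid[:384,:512]
for n,u0,u1 in(('R',265,305),('L',200,240)):
    m=(u>u0)&(u<u1)&(v>100)&(v<150)&(P[...,2]>.1)&(P[...,2]<.3); print(n,m.sum())
    t=np.radians(6.5);R=np.array([[np.cos(t),-np.sin(t)],[np.sin(t),np.cos(t)]])
    q=P[m].copy();q[:,:2]=(q[:,:2]-[.5765,-.035])@R; print(np.percentile(q,[1,10,50,90,99],axis=0).round(3).tolist())
    g=q[q[:,2]>.205]; print('top',len(g),np.percentile(g,[5,50,95],axis=0).round(3).tolist())
```

```text
R 649
[[0.063, -0.127, 0.104], [0.069, -0.123, 0.135], [0.089, -0.088, 0.199], [0.11, -0.051, 0.217], [0.115, -0.05, 0.229]]
top 104 [[0.07, -0.108, 0.205], [0.072, -0.088, 0.221], [0.077, -0.069, 0.229]]
L 562
[[0.063, 0.053, 0.125], [0.066, 0.058, 0.196], [0.086, 0.091, 0.201], [0.106, 0.125, 0.22], [0.111, 0.128, 0.23]]
top 100 [[0.065, 0.072, 0.206], [0.067, 0.092, 0.224], [0.072, 0.112, 0.23]]
```

View pics/c4.png

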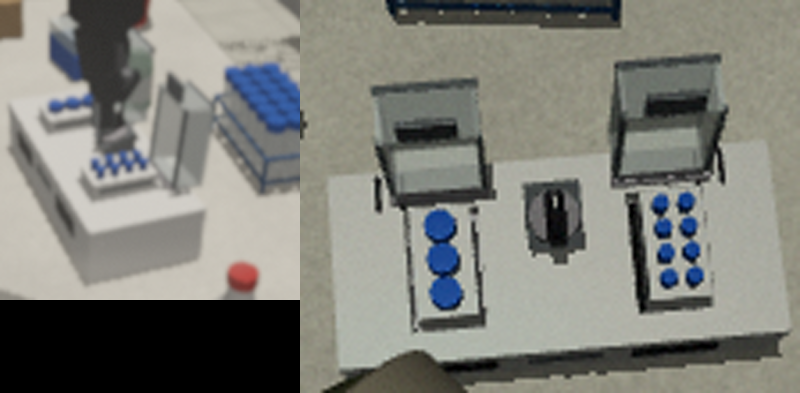

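The rack stands in the right well, caps centred near (678,238). The key is at (557,215), and the right lid is open with its tab near incubator x 72 mm. Now I'll bring the shut fingers behind the right tab.

Emit:
{"fn": "servo_tool", "kwargs": {
  "steps": [
    {"tx": 2, "ty": 2.3, "tz": 0, "yaw": 0, "claw": 0},
    {"tx": 2, "ty": 2.3, "tz": 0, "yaw": 0, "claw": 0},
    {"tx": 2.2, "ty": 2.4, "tz": 0, "yaw": 0, "claw": 0},
    {"tx": 2.2, "ty": 2.4, "tz": 0, "yaw": 0, "claw": 0},
    {"tx": 2.2, "ty": 2.4, "tz": 0, "yaw": 0, "claw": 0},
    {"tx": 2.2, "ty": 2.4, "tz": 0, "yaw": 0, "claw": 0},
    {"tx": 2.2, "ty": 2.4, "tz": 0, "yaw": 0, "claw": 0},
    {"tx": 2, "ty": 2.1, "tz": 0, "yaw": 0, "claw": 0},
    {"tx": 0, "ty": 0, "tz": -2, "yaw": 0, "claw": 0},
    {"tx": 0, "ty": 0, "tz": -2, "yaw": 0, "claw": 0},
    {"tx": 0, "ty": 0, "tz": 0, "yaw": 0, "claw": 0},
    {"tx": 0, "ty": 0, "tz": 0, "yaw": 0, "claw": 0}
  ]
}}

```text
time_s: 10.55
position: [0.6828, -0.1119, 0.2541]
tool_rot: [[-0.993, -0.115, 0.0], [-0.115, 0.993, -0.0], [-0.0, -0.0, -1.0]]
ft_force: [-0.0, -1.0, 1.0]
grip_width: 0.0
gripper_force: 0.0
```

Run:
```python
from h import *
z=np.load('pics/t3.npz');d=z['d'];P=world('top',d)
t=np.radians(6.5);R=np.array([[np.cos(t),-np.sin(t)],[np.sin(t),np.cos(t)]])
Q=P.copy();Q[...,:2]=(P[...,:2]-[.5765,-.035])@R
m=(abs(Q[...,1]+.09)<.04)&(abs(Q[...,0])<.055)&(Q[...,2]>.095)&(Q[...,2]<.111)
q=Q[m];A=np.c_[q[:,:2],np.ones(len(q))];print(len(q),np.linalg.lstsq(A,q[:,2],rcond=None)[0],q.mean(0),q.min(0),q.max(0))
a,d=snap('side','s4')
cv2.imwrite('pics/c5.png',cv2.resize(a[130:240,270:380,::-1],(600,600),interpolation=cv2.INTER_CUBIC))
```

```text
413 [ 0.01345914 -0.02134657  0.10468789] [-0.0042983  -0.09052996  0.10656254] [-0.04636604 -0.11724471  0.09511131] [ 0.04444495 -0.06652333  0.11095126]
```

View pics/c5.png

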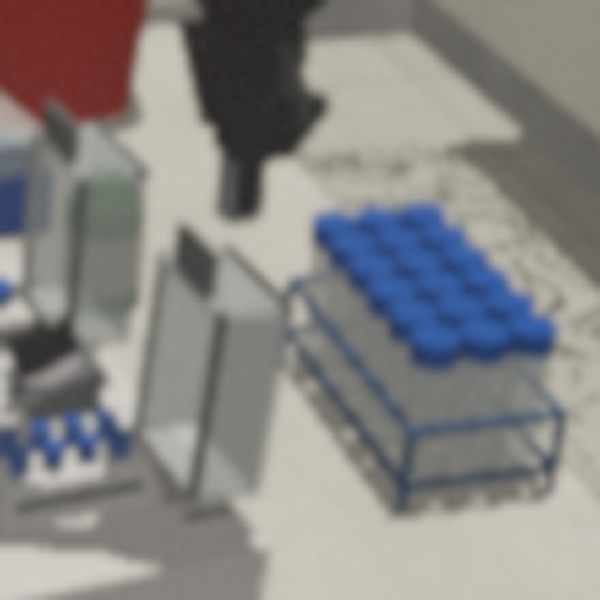

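The fingers are behind the tab: tip near (238,215), tab near (195,260). The rack is flat and centred. I'll lower the fingers and begin pulling.

Emit:
{"fn": "servo_tool", "kwargs": {
  "steps": [
    {"tx": 0, "ty": 0, "tz": -1.2, "yaw": 0, "claw": 0},
    {"tx": 0, "ty": 0, "tz": -1.2, "yaw": 0, "claw": 0},
    {"tx": -0.8, "ty": -0.1, "tz": 0, "yaw": 0, "claw": 0},
    {"tx": -0.9, "ty": -0.1, "tz": 0, "yaw": 0, "claw": 0},
    {"tx": -0.9, "ty": -0.1, "tz": 0, "yaw": 0, "claw": 0},
    {"tx": -0.8, "ty": -0.1, "tz": 0.05, "yaw": 0, "claw": 0},
    {"tx": -0.8, "ty": -0.1, "tz": 0.05, "yaw": 0, "claw": 0},
    {"tx": -0.7, "ty": -0.1, "tz": 0, "yaw": 0, "claw": 0}
  ]
}}

```text
time_s: 11.4
position: [0.633, -0.1191, 0.2306]
tool_rot: [[-0.994, -0.113, 0.001], [-0.113, 0.994, -0.0], [-0.001, -0.0, -1.0]]
ft_force: [1.5, 0.0, -0.4]
grip_width: -0.0002
gripper_force: 0.8
```

Emit:
{"fn": "servo_tool", "kwargs": {
  "steps": [
    {"tx": -1.15, "ty": -0.13, "tz": -0.1, "yaw": 0, "claw": 0},
    {"tx": -1.15, "ty": -0.13, "tz": -0.2, "yaw": 0, "claw": 0},
    {"tx": -1.15, "ty": -0.13, "tz": -0.3, "yaw": 0, "claw": 0},
    {"tx": -1.15, "ty": -0.13, "tz": -0.45, "yaw": 0, "claw": 0},
    {"tx": -1.1, "ty": -0.13, "tz": -0.55, "yaw": 0, "claw": 0},
    {"tx": -1.05, "ty": -0.12, "tz": -0.65, "yaw": 0, "claw": 0},
    {"tx": 0, "ty": 0, "tz": 0, "yaw": 0, "claw": 0}
  ]
}}

```text
time_s: 12.1
position: [0.5648, -0.1267, 0.2075]
tool_rot: [[-0.994, -0.113, -0.002], [-0.113, 0.994, 0.0], [0.002, 0.001, -1.0]]
ft_force: [0.0, -0.6, -0.1]
grip_width: 0.0
gripper_force: 0.0
```

Run:
```python
from h import *
a,d=snap('side','s5')
cv2.imwrite('pics/c6.png',cv2.resize(a[130:240,240:350,::-1],(600,600),interpolation=cv2.INTER_CUBIC))
```

View pics/c6.png

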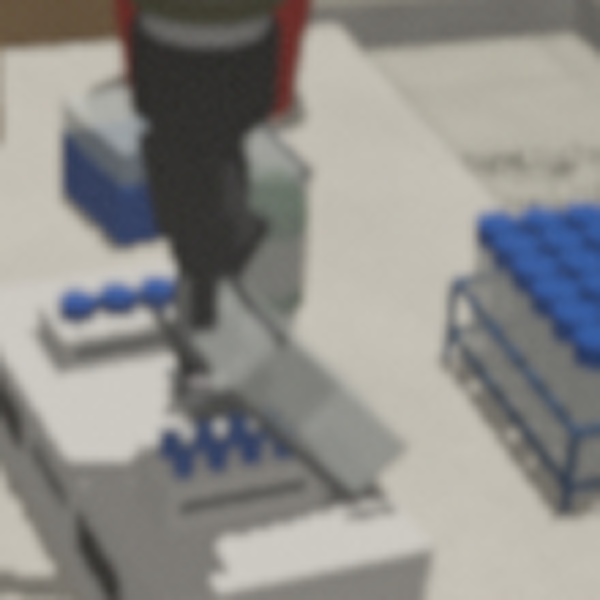

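The lid has turned to about 50°, with the fingertips in the notch at about (200,325). Continuing.

Emit:
{"fn": "servo_tool", "kwargs": {
  "steps": [
    {"tx": -0.95, "ty": -0.11, "tz": -0.75, "yaw": 0, "claw": 0},
    {"tx": -0.9, "ty": -0.1, "tz": -0.85, "yaw": 0, "claw": 0},
    {"tx": -0.8, "ty": -0.09, "tz": -0.95, "yaw": 0, "claw": 0},
    {"tx": -0.75, "ty": -0.08, "tz": -1.05, "yaw": 0, "claw": 0},
    {"tx": -0.6, "ty": -0.07, "tz": -1.1, "yaw": 0, "claw": 0},
    {"tx": -0.55, "ty": -0.06, "tz": -1.15, "yaw": 0, "claw": 0},
    {"tx": -0.4, "ty": -0.05, "tz": -1.2, "yaw": 0, "claw": 0},
    {"tx": -0.3, "ty": -0.04, "tz": -1.2, "yaw": 0, "claw": 0},
    {"tx": 0, "ty": 0, "tz": 0, "yaw": 0, "claw": 0}
  ]
}}

```text
time_s: 13.05
position: [0.5133, -0.1326, 0.1245]
tool_rot: [[-0.994, -0.114, -0.002], [-0.114, 0.994, 0.001], [0.002, 0.001, -1.0]]
ft_force: [0.2, -0.4, 0.2]
grip_width: 0.0
gripper_force: 0.0
```

Emit:
{"fn": "servo_tool", "kwargs": {
  "steps": [
    {"tx": -0.1, "ty": 0, "tz": -0.6, "yaw": 0, "claw": 0},
    {"tx": 0, "ty": 0, "tz": -0.6, "yaw": 0, "claw": 0},
    {"tx": 0, "ty": 0, "tz": -0.5, "yaw": 0, "claw": 0},
    {"tx": 0, "ty": 0, "tz": -0.3, "yaw": 0, "claw": 0},
    {"tx": 0, "ty": 0, "tz": 0, "yaw": 0, "claw": 0}
  ]
}}

```text
time_s: 13.55
position: [0.5127, -0.1327, 0.1052]
tool_rot: [[-0.994, -0.114, -0.0], [-0.114, 0.994, 0.0], [0.0, 0.0, -1.0]]
ft_force: [0.2, -0.2, 0.6]
grip_width: 0.0002
gripper_force: 0.0
```

Emit:
{"fn": "servo_tool", "kwargs": {
  "steps": [
    {"tx": 0, "ty": 0, "tz": -0.2, "yaw": 0, "claw": 0},
    {"tx": 0, "ty": 0, "tz": -0.2, "yaw": 0, "claw": 0},
    {"tx": 0, "ty": 0, "tz": -0.1, "yaw": 0, "claw": 0},
    {"tx": 0, "ty": 0, "tz": 0, "yaw": 0, "claw": 0}
  ]
}}

```text
time_s: 13.95
position: [0.5129, -0.1328, 0.1043]
tool_rot: [[-0.993, -0.114, 0.003], [-0.114, 0.993, -0.002], [-0.003, -0.003, -1.0]]
ft_force: [-12.9, 3.9, 39.8]
grip_width: 0.0
gripper_force: 19.9
```

The lid is bottomed on the deck: the tip is at z 85 mm, which matches the 6 mm tab, and the force reads 40 N. I'll back off and check.

Emit:
{"fn": "servo_tool", "kwargs": {
  "steps": [
    {"tx": 0, "ty": 0, "tz": 0.5, "yaw": 0, "claw": 0},
    {"tx": 0, "ty": 0, "tz": 2, "yaw": 0, "claw": 0},
    {"tx": -1, "ty": 0, "tz": 4, "yaw": 0, "claw": 0},
    {"tx": -3, "ty": -2, "tz": 4, "yaw": 0, "claw": 0},
    {"tx": -4, "ty": -3, "tz": 4, "yaw": 0, "claw": 2.5},
    {"tx": -3, "ty": -3, "tz": 2, "yaw": 0, "claw": 2.5},
    {"tx": 0, "ty": -2, "tz": 0, "yaw": 0, "claw": 2.5},
    {"tx": 0, "ty": 0, "tz": 0, "yaw": 0, "claw": 2.5}
  ]
}}

```text
time_s: 14.75
position: [0.4132, -0.2266, 0.2542]
tool_rot: [[-0.994, -0.11, 0.001], [-0.11, 0.994, -0.001], [-0.001, -0.002, -1.0]]
ft_force: [0.6, 0.0, -0.7]
grip_width: 0.0251
gripper_force: 0.0
```

Run:
```python
from h import *
a,_=snap('side','s7');b,d=snap('top','t7')
A=cv2.resize(a[140:270,230:360,::-1],(400,400),interpolation=cv2.INTER_CUBIC);B=cv2.resize(b[110:210,185:325,::-1],(400,286),interpolation=cv2.INTER_CUBIC)
o=np.zeros((400,800,3),np.uint8);o[:,:400]=A;o[:286,400:]=B
cv2.imwrite('pics/c7.png',o)
P=world('top',d);t=np.radians(6.5);R=np.array([[np.cos(t),-np.sin(t)],[np.sin(t),np.cos(t)]])
Q=P.copy();Q[...,:2]=(P[...,:2]-[.5765,-.035])@R
x,y,z=Q[...,0],Q[...,1],Q[...,2]
m=(abs(y+.09)<.034)&(x>-.055)&(x<.055)&(z>.115)&(z<.14); q=Q[m];print('hood top',m.sum(),np.linalg.lstsq(np.c_[q[:,:2],np.ones(len(q))],q[:,2],rcond=None)[0],np.median(q[:,2]))
m=(abs(y+.09)<.018)&(x>-.084)&(x<-.064);print('tab z',np.median(z[m]),m.sum())
m=(abs(y)<.03)&(x>-.02)&(x<.07)&(z>.122)&(z<.15);q=Q[m];print('key',len(q),q.mean(0),cv2.minAreaRect((q[:,:2]*1000).astype(np.float32)))
o=env.observe();print(o['position'],o['grip_width'])
```

```text
hood top 948 [ 0.00042669 -0.00272359  0.12794239] 0.12813425460407957
tab z 0.08690477400156382 134
key 75 [0.02049682 0.00105087 0.13358949] ((22.67538070678711, 1.0165343284606934), (13.856597900390625, 41.55079650878906), 89.90784454345703)
[ 0.41349885 -0.22434567  0.25327328] 0.025112351811566923
```

View pics/c7.png

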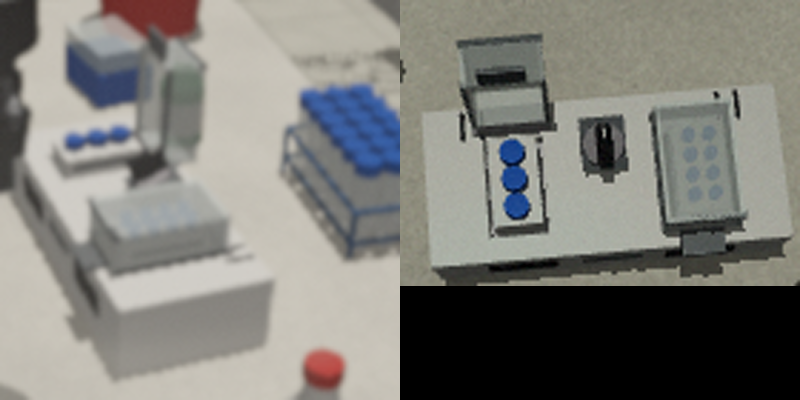

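The right lid is shut and flat: the hood's slope is about 0 and its top is at z 128 mm. Its tab is at (703,243). The key is at rest at (603,145). Moving above the key.

Emit:
{"fn": "servo_tool", "kwargs": {
  "steps": [
    {"tx": 2.3, "ty": 2.4, "tz": 0, "yaw": 0, "claw": 2.5},
    {"tx": 2.3, "ty": 2.4, "tz": 0, "yaw": 0, "claw": 2.5},
    {"tx": 2.3, "ty": 2.4, "tz": 0, "yaw": 0, "claw": 2.5},
    {"tx": 2.3, "ty": 2.4, "tz": 0, "yaw": 0, "claw": 2.5},
    {"tx": 2.3, "ty": 2.4, "tz": 0, "yaw": 0, "claw": 2.5},
    {"tx": 2.3, "ty": 2.4, "tz": 0, "yaw": 0, "claw": 2.5},
    {"tx": 2.3, "ty": 2.4, "tz": 0, "yaw": 0, "claw": 2.5},
    {"tx": 2.3, "ty": 2.4, "tz": 0, "yaw": 0, "claw": 2.5},
    {"tx": 0, "ty": 0, "tz": -3, "yaw": 0, "claw": 2.5},
    {"tx": 0, "ty": 0, "tz": -3, "yaw": 0, "claw": 2.5},
    {"tx": 0, "ty": 0, "tz": -1.5, "yaw": 0, "claw": 2.5},
    {"tx": 0, "ty": 0, "tz": 0, "yaw": 0, "claw": 2.5},
    {"tx": 0, "ty": 0, "tz": 0, "yaw": 0, "claw": 2.5}
  ]
}}

```text
time_s: 16.15
position: [0.5977, -0.0317, 0.1789]
tool_rot: [[-0.993, -0.115, -0.0], [-0.115, 0.993, 0.0], [0.0, 0.0, -1.0]]
ft_force: [0.4, 0.5, 0.5]
grip_width: 0.025
gripper_force: 0.0
```

Directly over the key (yaw 6.6°). Now down to straddle the bar, watching for contact.

Emit:
{"fn": "servo_tool", "kwargs": {
  "steps": [
    {"tx": 0, "ty": 0, "tz": -1.5, "yaw": 0, "claw": 2.5},
    {"tx": 0, "ty": 0, "tz": -1, "yaw": 0, "claw": 2.5},
    {"tx": 0, "ty": 0, "tz": -1, "yaw": 0, "claw": 2.5},
    {"tx": 0, "ty": 0, "tz": -0.6, "yaw": 0, "claw": 2.5},
    {"tx": 0, "ty": 0, "tz": 0, "yaw": 0, "claw": 1.9},
    {"tx": 0, "ty": 0, "tz": 0, "yaw": 0, "claw": 1.9},
    {"tx": 0, "ty": 0, "tz": 0, "yaw": 0, "claw": 1.9}
  ],
  "newtons": 30
}}

```text
time_s: 16.85
position: [0.5973, -0.0321, 0.1377]
tool_rot: [[-0.994, -0.114, -0.001], [-0.114, 0.994, 0.001], [0.0, 0.001, -1.0]]
ft_force: [-0.5, 4.9, -2.7]
grip_width: 0.0187
gripper_force: 2.2
```

Emit:
{"fn": "servo_tool", "kwargs": {
  "steps": [
    {"tx": 0, "ty": 0.1, "tz": 0, "yaw": 0, "claw": 1.9},
    {"tx": 0, "ty": 0, "tz": 0, "yaw": 0, "claw": 1.9}
  ]
}}

```text
time_s: 17.05
position: [0.5979, -0.0319, 0.1383]
tool_rot: [[-0.994, -0.114, 0.001], [-0.114, 0.994, -0.001], [-0.001, -0.001, -1.0]]
ft_force: [-0.6, 0.8, 0.2]
grip_width: 0.0188
gripper_force: 0.6
```

Emit:
{"fn": "servo_tool", "kwargs": {
  "steps": [
    {"tx": 0, "ty": 0, "tz": 0, "yaw": -5, "claw": 1.9},
    {"tx": 0, "ty": 0, "tz": 0, "yaw": -6, "claw": 1.9},
    {"tx": 0, "ty": 0, "tz": 0, "yaw": -6, "claw": 1.9},
    {"tx": 0, "ty": 0, "tz": 0, "yaw": -6, "claw": 1.9},
    {"tx": 0, "ty": 0, "tz": 0, "yaw": -6, "claw": 1.9},
    {"tx": 0, "ty": 0, "tz": 0, "yaw": -6, "claw": 1.9},
    {"tx": 0, "ty": 0, "tz": 0, "yaw": 0, "claw": 1.9}
  ]
}}

```text
time_s: 17.75
position: [0.5975, -0.0305, 0.1384]
tool_rot: [[-0.878, 0.479, 0.001], [0.479, 0.878, 0.002], [0.0, 0.002, -1.0]]
ft_force: [-1.8, 8.0, 2.8]
grip_width: 0.0189
gripper_force: 3.4
```

```bash
python3 -c "
from rig import env
o=env.observe();print(o['wrist_torque'],o['ft_force'],o['q'][5],o['grip_width'])"
```

```text
[1.33295363 0.24575717 0.08563525] [-1.81205833  7.9929923   2.82072171] -75.71820359955274 0.01892531246305295
```

Emit:
{"fn": "servo_tool", "kwargs": {
  "steps": [
    {"tx": 0, "ty": 0, "tz": 0, "yaw": -6, "claw": 1.9},
    {"tx": 0, "ty": 0, "tz": 0, "yaw": -6, "claw": 1.9},
    {"tx": 0, "ty": 0, "tz": 0, "yaw": -6, "claw": 1.9},
    {"tx": 0, "ty": 0, "tz": 0, "yaw": 0, "claw": 1.9}
  ]
}}

```text
time_s: 18.15
position: [0.5978, -0.0299, 0.1385]
tool_rot: [[-0.687, 0.727, 0.002], [0.727, 0.687, 0.003], [0.001, 0.003, -1.0]]
ft_force: [0.3, 11.7, 2.8]
grip_width: 0.0191
gripper_force: 4.6
```

```bash
python3 -c "
from rig import env
o=env.observe();print(o['wrist_torque'],o['ft_force'],o['q'][5],o['grip_width'])"
```

```text
[ 1.87355139 -0.02262968  0.12406987] [ 0.30953704 11.69700525  2.76545667] -57.72551081105759 0.019101759566912485
```

Emit:
{"fn": "servo_tool", "kwargs": {
  "steps": [
    {"tx": 0, "ty": 0, "tz": 0, "yaw": -4, "claw": 1.9},
    {"tx": 0, "ty": 0, "tz": 0, "yaw": -4, "claw": 1.9},
    {"tx": 0, "ty": 0, "tz": 0, "yaw": 0, "claw": 1.9}
  ]
}}

```text
time_s: 18.45
position: [0.5979, -0.0298, 0.1385]
tool_rot: [[-0.58, 0.814, 0.002], [0.814, 0.58, 0.003], [0.001, 0.003, -1.0]]
ft_force: [0.2, 10.7, 2.4]
grip_width: 0.0191
gripper_force: 7.5
```

```bash
python3 -c "
from rig import env
o=env.observe();print(o['wrist_torque'],o['ft_force'],o['q'][5],o['grip_width'])"
```

```text
[ 1.92670181 -0.0811749   0.22475321] [ 0.22967636 10.69574674  2.42785419] -49.786990958218645 0.01913104420303775
```

Emit:
{"fn": "servo_tool", "kwargs": {
  "steps": [
    {"tx": 0, "ty": 0, "tz": 0, "yaw": -3, "claw": 1.9},
    {"tx": 0, "ty": 0, "tz": 0, "yaw": -3, "claw": 1.9},
    {"tx": 0, "ty": 0, "tz": 0, "yaw": 0, "claw": 1.9},
    {"tx": 0, "ty": 0, "tz": 0, "yaw": 0, "claw": 1.9}
  ]
}}

```text
time_s: 18.85
position: [0.5985, -0.0301, 0.1387]
tool_rot: [[-0.494, 0.869, 0.004], [0.869, 0.494, 0.002], [0.0, 0.004, -1.0]]
ft_force: [3.3, 10.0, 3.0]
grip_width: 0.019
gripper_force: 27.0
```

```bash
python3 -c "
from rig import env
o=env.observe();print(o['wrist_torque'],o['ft_force'],o['q'][5],o['grip_width'])"
```

```text
[ 1.80388295 -0.53269215  0.60269029] [ 3.28564899 10.01660246  2.96549736] -43.92987948068495 0.019029426236789607
```

The torque rose to 0.6 N m, so the key is on its hard stop. I'll follow it back, then open and leave.

Emit:
{"fn": "servo_tool", "kwargs": {
  "steps": [
    {"tx": 0, "ty": 0, "tz": 0, "yaw": 6, "claw": 1.9},
    {"tx": 0, "ty": 0, "tz": 0, "yaw": 6, "claw": 1.9},
    {"tx": 0, "ty": 0, "tz": 0, "yaw": 6, "claw": 1.9},
    {"tx": 0, "ty": 0, "tz": 0, "yaw": 6, "claw": 1.9},
    {"tx": 0, "ty": 0, "tz": 0, "yaw": 6, "claw": 1.9},
    {"tx": 0, "ty": 0, "tz": 0, "yaw": 6, "claw": 2.1},
    {"tx": 0, "ty": 0, "tz": 0, "yaw": 6, "claw": 2.3},
    {"tx": 0, "ty": 0, "tz": 0, "yaw": 6, "claw": 2.5},
    {"tx": 0, "ty": 0, "tz": 0, "yaw": 6, "claw": 2.7},
    {"tx": 0, "ty": 0, "tz": 0, "yaw": 6, "claw": 2.7},
    {"tx": 0, "ty": 0, "tz": 0, "yaw": 0, "claw": 2.7},
    {"tx": 0, "ty": 0, "tz": 0, "yaw": 0, "claw": 2.7},
    {"tx": 0, "ty": 0, "tz": 1, "yaw": 0, "claw": 2.7},
    {"tx": 0, "ty": 0, "tz": 3, "yaw": 0, "claw": 2.7},
    {"tx": 0, "ty": 0, "tz": 5, "yaw": 0, "claw": 2.7},
    {"tx": -2, "ty": 0, "tz": 4, "yaw": 0, "claw": 2.7},
    {"tx": -4, "ty": -4, "tz": 0, "yaw": 0, "claw": 2.7},
    {"tx": -4, "ty": -5, "tz": 0, "yaw": 0, "claw": 2.7},
    {"tx": -4, "ty": -5, "tz": 0, "yaw": 0, "claw": 2.7},
    {"tx": -4, "ty": -5, "tz": 0, "yaw": 0, "claw": 2.7}
  ]
}}

```text
time_s: 20.85
position: [0.4471, -0.1853, 0.2687]
tool_rot: [[-1.0, 0.009, 0.001], [0.009, 1.0, -0.001], [-0.001, -0.001, -1.0]]
ft_force: [0.8, -0.4, -0.3]
grip_width: 0.027
gripper_force: 0.0
```

Run:
```python
from h import *
b,d=snap('top','t8')
cv2.imwrite('pics/c8.png',cv2.resize(b[110:210,185:325,::-1],(700,500),interpolation=cv2.INTER_CUBIC))
P=world('top',d);t=np.radians(6.5);R=np.array([[np.cos(t),-np.sin(t)],[np.sin(t),np.cos(t)]])
Q=P.copy();Q[...,:2]=(P[...,:2]-[.5765,-.035])@R
x,y,z=Q[...,0],Q[...,1],Q[...,2]
m=(abs(y+.09)<.034)&(x>-.055)&(x<.055)&(z>.115)&(z<.14); q=Q[m];print('hood top',m.sum(),np.median(q[:,2]))
m=(abs(y)<.03)&(x>-.02)&(x<.07)&(z>.122)&(z<.15);q=Q[m];print('key',len(q),q.mean(0),cv2.minAreaRect((q[:,:2]*1000).astype(np.float32)))
m=(y>.05)&(y<.13)&(x>.05)&(z>.205)&(z<.25);print('L lid',np.median(Q[m],axis=0))
print(env.observe()['position'],env.observe()['time_s'])
```

```text
hood top 954 0.1281023635454709
key 75 [0.02047692 0.00105419 0.133649  ] ((22.80113983154297, 1.2777819633483887), (40.80458068847656, 13.790129661560059), 1.2464772462844849)
L lid [0.06703884 0.09070648 0.22367105]
[ 0.44381389 -0.19020601  0.26867992] 20.9
```

View pics/c8.png

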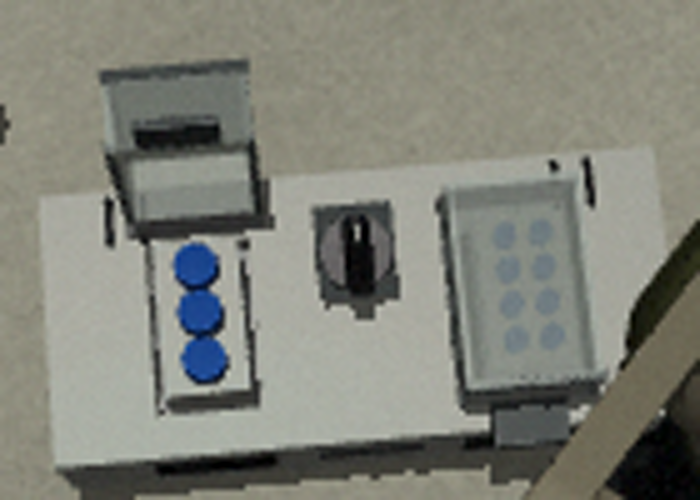

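The key is back at rest at (358,255), the right lid is shut over the rack at (525,290), and the left lid and rack are unchanged. Handing in.

```bash
python3 -c "
from rig import env
print(env.close_job())"
```

```text
the job is handed in; nothing more can be done
None
```

The rack stands upright in the right bay with its lid shut, the key was turned to its right-hand stop and sprang back to rest, the left bay's rack and open lid are unchanged, and the job was handed in at about 21 s.

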